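# Press open the long parts tray

### The arm

A 6-joint arm with a two-finger parallel gripper is mounted at the origin on the work surface. World frame = base frame: x ahead of the robot, y to its left, z up, the work surface at z = 0. Lengths are in m, angles in degrees, forces in N, time in s.
With the tool pointing down it reaches from about 0.325 to 0.85 m from the base axis. Payload 15.5 kg.
Tool frame: the origin (TCP) lies at the very end of the fingers, on their centre line; the grasp point (between the pads) lies arm.grip_depth behind it (arm.grip_depth is the distance from the TCP to the grasp point, in m); z points along the fingers, y is the line along which they close (so a half turn about z gives the same grasp; the last joint's range is limited). The gripper opens to 91 mm and grips with 3 to 60 N. Pads are 32 mm wide; open, the fingers measure 118 mm over their backs; the gripper's body (76 mm by 178 mm) begins 60 mm behind the grasp point.
Start: joints at [70.674, 28.281, 77.091, -0, 74.628, -5.472], TCP at [0.15, 0.607, 0.214] pointing down, gripper open.
Joint ranges: [-166.48, 166.48], [-47.26, 123.95], [12.59, 153.08], [-70.14, 250.14], [6.76, 159.57], [-176.63, 176.63]. Speed limits (degrees/s): [108.29, 108.29, 147.25, 172.46, 172.46, 172.46].

### API

Orientations are given as a 3x3 rotation matrix whose columns are the frame's x, y, z axes.
In Python, from rig import arm gives the robot as it stands. Calls block until the motion is done:
- arm.move_to(position, orientation): joint-space move of the TCP to a pose.
- arm.move_l(position, orientation=None, feed=0.15): straight line of the TCP; orientation=None keeps the orientation; feed is the mean speed in m/s.
- arm.move_joints(angles): joint-space move.
- arm.grip(opening): finger opening in m; the grip force is fixed at half the most; returns when the fingers have stopped.
- arm.sleep(seconds).
- arm.solve_ik(position, orientation): joint angles nearest the present ones, or None.
- arm.snapshot(name): name is "scene" or "top" or "wrist"; returns the picture (420x560x3 uint8, red, green, blue); there is no depth.
- arm.get_calibration(name): a dict with "intrinsics" (3x3 intrinsics, pixels), "cam_to_world" (4x4, takes a point from camera to world coordinates). Camera axes: x right, y down, z forward; pixel columns grow to the right and rows downward; lengths in m; the calibration is good to about 2 mm. A picture is of the moment at which its call begins: read the wrist's pose just before it. get_calibration takes no time and is no camera call; for the wrist camera it gives the pose at the moment of the call.
A pose or a line that the arm cannot do raises arm.Unreachable and nothing moves.
- arm.sign_off(): hands the job in; it is judged then, once.
Readings, each from a call of its own:
- arm.current_t(): time.
- arm.current_joint_positions(): joint angles.
- arm.current_dq(): joint speeds.
- arm.current_tau(): joint torques, N m.
- arm.current_ee_pos(): TCP position.
- arm.current_tool_rot(): TCP orientation.
- arm.current_force(): force on the tool from outside, world axes, zero at the start.
- arm.current_torque(): the same for the moment, N m.
- arm.current_width(): finger opening in m.
- arm.current_grasp_force(): force on a finger pad.
Only numpy, scipy, OpenCV 4.12 (cv2) and the standard library are available. Lean on these libraries where they do the work, as an engineer would, in place of code of your own. Each camera call takes 0.05 s, during which the arm holds its last target. There are 200 camera calls.

### The job

Open the longer of the two red parts trays, ready for the dowels: press its push-to-open lid down near the front until the catch lets go and the lid springs ajar, then push the lid right back with a fingertip until it stands open by itself, leaning back past upright. Keep the short tray shut, do not lift, tip or shove the trays, leave everything else on the desk where it lies, and finish clear of it all.

Things in the scene. Friction and masses are not known exactly. Their poses are not given: they have to be found in the camera images.
- long_tray: long red plastic parts tray, 140 mm deep (x), 200 mm long (y), 60 mm high, walls 4 mm, under 1 kg, standing loose. Origin: centre of its underside; +x runs from the front wall (blank grey label) to the hinge wall (steel pin), z up. Its +x starts within 0.5 rad of the robot's +y: the hinge is on the left, the lid's free edge on the right. The lid (120 mm in x, 188 mm in y, 5 mm thick, 90 g) lies inside the rim, its top flush at 60 mm above the desk.
- long_tray_lid (a joint): angle of the long tray's lid (rad): about 0 shut and flush, -0.085 pressed fully in, 0.4 to 0.5 resting ajar on the sprung pin once the catch has let go, pi/2 upright, 1.92 at its stop, fully open. Light, slightly stiff hinge: short of upright the lid may sink back onto the pin, past upright it stays open by itself.
- long_tray_catch (a joint): travel of the long tray's push-to-open pin (m), 12 mm thick, upright under the lid's middle, 70 mm before the hinge line: 0 latched, -0.006 pressed home, 0.035 sprung out. It lets go when pressed in 4 to 5 mm, i.e. 5.5 to 6.5 mm of lid travel at the press mark (it stops at 8 mm), at about 4 to 5 N; when the press is eased it springs out and lifts the lid. It stays out.
- long_tray_press (a point): middle of the low round press mark (22 mm across, same red plastic) on top of the long tray's lid, 93 mm before the hinge line and 27 mm behind the lid's front edge; moves with the lid.
- long_tray_edge (a point): middle of the lid's front (free) edge, half-way through its 5 mm thickness, 120 mm from the hinge line; moves with the lid. With the lid ajar it stands about 50 to 55 mm above the rim and a finger fits under it.
- long_tray_hinge (a point): middle of the lid's hinge line, which runs along the tray's y, 58 mm behind the tray's centre (+x of the tray) and 57.5 mm above the desk.
- short_tray: the short red parts tray, built alike with the same lid and catch, but only 130 mm long (its y): 140 x 130 x 60 mm. To stay shut. The trays may stand either way round, left or right. Origin and axes as for the long one.
- short_tray_lid (a joint): angle of the short tray's lid (rad), 0 shut.
- short_tray_catch (a joint): travel of the short tray's push-to-open pin (m): 0 latched, 0.035 sprung out.
- bracket: stainless corner bracket lying between the trays, 40 x 40 mm, one leg 40 mm high at its +x side. Origin: centre of its underside.
- hex_key: steel hex key, 6 mm thick, 90 mm by 30 mm, lying between the trays, nearest the robot. Origin: on the desk, at the middle of the long leg (along its x).
- mallet: black rubber mallet, head 66 mm across and 90 mm high standing on its face on the left of the desk, handle 250 mm towards its -x at 45 mm height. Origin: centre of the head's underside.
- level: grey aluminium spirit level 400 mm long (its y), 22 mm wide, 48 mm high, behind the trays. Origin: centre of its underside.
- dowel0: beech dowel 10 mm across, 50 mm long (along its y), lying between the trays in front of the bracket. Origin: on the desk under its middle.
- dowel1: beech dowel 10 mm across, 50 mm long (along its y), lying between the trays in front of the bracket. Origin: on the desk under its middle.
- dowel2: beech dowel 10 mm across, 50 mm long (along its y), lying between the trays in front of the bracket. Origin: on the desk under its middle.
- dowel3: beech dowel 10 mm across, 50 mm long (along its y), lying between the trays in front of the bracket. Origin: on the desk under its middle.
There are look-alikes about, which are no part of the job. What is shaped like the long_tray but turquoise is not meant. What is shaped like the short_tray but yellow is not meant.

How it is judged (in metres and radians):
On the way, in this order (a step that is already met when the one before it is completed fails the run):
1. the long tray's lid has been pressed and rests ajar, its catch sprung (value of joint long_tray_catch above 0.025 m and value of joint long_tray_lid between 0.25 and 1.2 rad), for 0.1 s.
2. the long tray's lid has been pushed past upright (value of joint long_tray_lid above 1.62 rad), for 0.2 s.
At the end, for the whole second after the job is handed in: The long tray's lid stands still, open past upright (more than 1.62 rad, 93 degrees) with its catch sprung; the short tray is still latched and shut (lid under 0.05 rad); both trays stand flat and within 30 mm of where they began, and the dowels, bracket, hex key, mallet and level within 25 mm (value of joint long_tray_lid above 1.62 rad and velocity of joint long_tray_lid between -0.1 and 0.1 rad/s and value of joint long_tray_catch above 0.025 m and value of joint short_tray_lid below 0.05 rad and value of joint short_tray_catch below 0.004 m and distance of each of long_tray, short_tray from where it was at the start of the episode below 0.03 m and angle between each of long_tray, short_tray's own z axis and vertical below 0.05 rad and linear speed of each of long_tray, short_tray below 0.02 m/s and distance of each of bracket, dowel0, dowel1, dowel2, dowel3, hex_key, mallet, level from where it was at the start of the episode below 0.025 m); the robot touches nothing.
It fails at once if the short tray's catch is released or its lid opened (value of joint short_tray_catch above 0.008 m or value of joint short_tray_lid above 0.12 rad).
It fails at once if a tray is lifted or tipped (height (world z) of any of long_tray, short_tray above 0.012 m or angle between any of long_tray, short_tray's own z axis and vertical above 0.12 rad).
It fails at once if a tray is shoved more than 30 mm (distance of any of long_tray, short_tray from where it was at the start of the episode above 0.03 m).
It fails at once if a dowel, the bracket, the hex key, the mallet or the level is moved by more than 25 mm (distance of any of bracket, dowel0, dowel1, dowel2, dowel3, hex_key, mallet, level from where it was at the start of the episode above 0.025 m).
It also fails if it takes over 51 s, if anything falls off the work surface, if the arm or the gripper's body presses on something with over 40 N, if the wrist force passes 120 N, or if a joint passes its speed limit or range.

## Working session

There is one attempt and no reset: what is moved stays moved. The work goes in short steps, each a Python script; the robot and the scene stay as the last script left them, time stands still between calls to the robot, and variables do not carry over. Pictures are saved under pics/ and viewed, at most 10 in all, crops included, and the job is handed in when it is done.

```bash
mkdir -p pics; cat > h.py <<'E'
import numpy as np, cv2
from rig import arm
def save(name,fn):
    im=arm.snapshot(name); cv2.imwrite('pics/'+fn,im[:,:,::-1]); return im
def px(name,u,v,z,cal=None):
    c=cal or arm.get_calibration(name); K=np.array(c['intrinsics']);T=np.array(c['cam_to_world'])
    d=T[:3,:3]@np.linalg.solve(K,[u,v,1]); o=T[:3,3]; return o+d*(z-o[2])/d[2]
E
python3 - <<'E'
from h import *
a=save('top','top.png'); b=save('scene','scene.png')
cv2.imwrite('pics/top2.png',cv2.resize(a[:,:,::-1],(800,600),interpolation=cv2.INTER_CUBIC))
print(arm.get_calibration('top'),arm.grip_depth,arm.current_tool_rot())
E
```

```text
{'intrinsics': array([[385.22205438,   0.        , 277.97602099],
       [  0.        , 385.22205438, 206.63035421],
       [  0.        ,   0.        ,   1.        ]]), 'cam_to_world': array([[-0.00486238, -0.99490407,  0.10070877,  0.44054007],
       [-0.99998295,  0.00451196, -0.00370704,  0.10334408],
       [ 0.00323376, -0.10072508, -0.99490904,  1.10500055],
       [ 0.        ,  0.        ,  0.        ,  1.        ]])} 0.0188 [[-9.70910567e-01  2.39442111e-01 -3.83714517e-04]
 [ 2.39442384e-01  9.70910040e-01 -1.01927751e-03]
 [ 1.28494319e-04 -1.08150482e-03 -9.99999407e-01]]
```

View pics/top2.png

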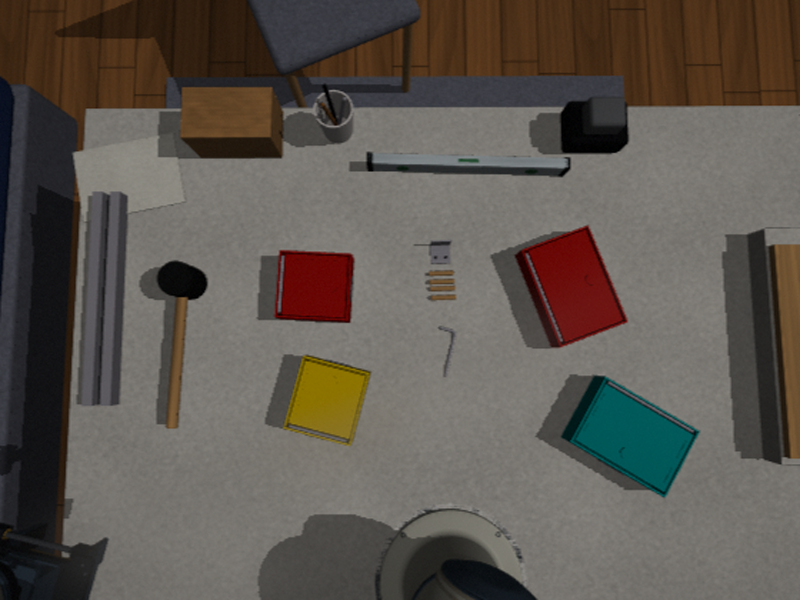

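View pics/scene.png

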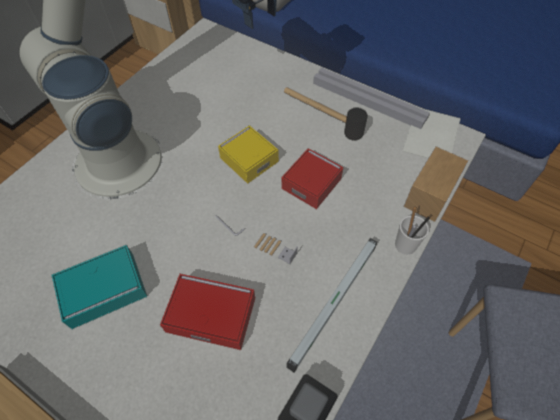

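The long red tray is on the right. In the 800x600 view its rim corners are at about (517,254), (588,228), (626,320) and (559,346). Its white hinge pin is on the left side. The short tray is on the left, at about (315,286).

```bash
python3 - <<'E'
from h import *
P=[px('top',(U+.5)*.7-.5,(V+.5)*.7-.5,.06) for U,V in [(517,254),(588,228),(626,320),(559,346)]]
P=np.array(P);print(P.round(4)); c=P.mean(0); 
ax=(P[0]+P[3]-P[1]-P[2])[:2]; ay=(P[0]+P[1]-P[2]-P[3])[:2]
print(c,np.degrees(np.arctan2(ax[1],ax[0])),np.degrees(np.arctan2(-ay[0],ay[1])),np.linalg.norm(ax)/2,np.linalg.norm(ay)/2)
x=ax/np.linalg.norm(ax); 
# view pose: above tray, tool y along tray y
X=np.array([*x,0]);Z=np.array([0,0,-1.]);
best=None
for s in (1,-1):
    Y=np.cross(Z,s*X);R=np.column_stack([s*X,Y,Z])
    print(s,arm.solve_ik([c[0],c[1],.30],R))
    p=c+X*-.09
    for a in (30,45,60):
        d=X*np.cos(np.radians(a))+Z*np.sin(np.radians(a))
        yy=s*np.array([-x[1],x[0],0]); 
        print(a,[arm.solve_ik(list(c+X*k+[0,0,h-.06]),np.column_stack([np.cross(yy,d),yy,d])) is not None for k,h in((-.16,.2),(-.16,.09),(-.05,.09),(.05,.15),(.1,.14))])
E
```

```text
[[ 0.6254 -0.1313  0.06  ]
 [ 0.6757 -0.2701  0.06  ]
 [ 0.4973 -0.3354  0.06  ]
 [ 0.4487 -0.2061  0.06  ]]
[ 0.56176306 -0.2357197   0.06      ] 110.26431963362556 -68.46642055085023 0.14290712656374527 0.19087600376418798
1 [-2.83775452e+01  2.31241674e+01  7.21581861e+01 -2.54444375e-14
  8.47176465e+01 -4.86418648e+01]
30 [False, False, True, True, True]
45 [True, True, True, True, True]
60 [True, True, True, True, True]
-1 [-2.83775452e+01  2.31241674e+01  7.21581861e+01 -2.54444375e-14
  8.47176465e+01  1.31358135e+02]
30 [False, False, True, True, True]
45 [True, True, True, True, True]
60 [True, True, True, True, True]
```

```bash
python3 - <<'E'
from h import *
t=np.radians(110.8);X=np.array([np.cos(t),np.sin(t),0]);Z=np.array([0,0,-1.]);R=np.column_stack([X,np.cross(Z,X),Z])
arm.grip(0.0)
arm.move_to([.5618-.0*X[0],-.2357,.32],R)
c=arm.get_calibration('wrist');np.savez('w.npz',**c)
a=save('wrist','w1.png');cv2.imwrite('pics/w1b.png',cv2.resize(a[:,:,::-1],(800,600),interpolation=cv2.INTER_CUBIC))
print(arm.current_t(),arm.current_width(),arm.current_force())
E
```

```text
4.8167 0.000667595220881132 [0.46000355 0.22975571 0.28122426]
```

View pics/w1b.png

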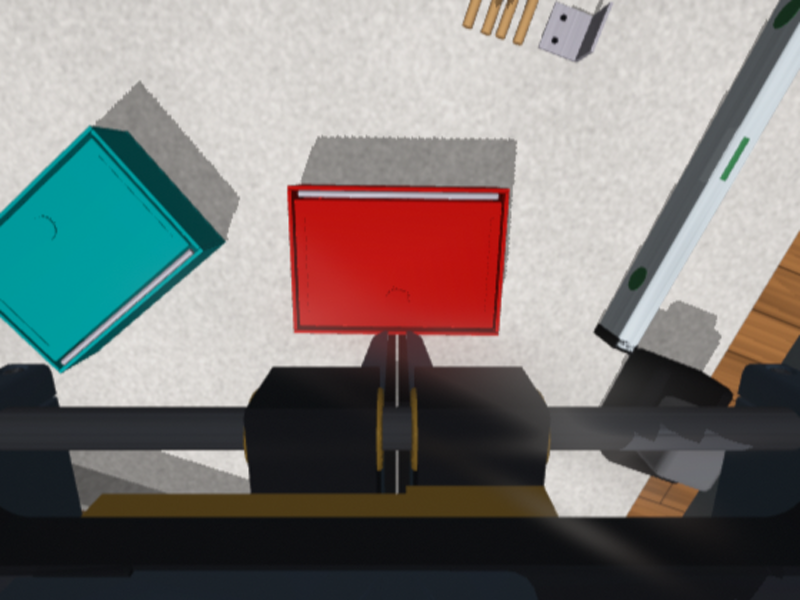

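The wrist view shows the long tray with rim corners at about (289,187), (508,188), (498,333) and (296,332). The press mark is at about (398,296).

```bash
python3 - <<'E'
from h import *
c=dict(np.load('w.npz'))
f=lambda U,V:px('',(U+.5)*.7-.5,(V+.5)*.7-.5,.06,c)
P=np.array([f(*q) for q in [(289,187),(508,188),(498,333),(296,332)]])
ax=(P[0]+P[1]-P[2]-P[3])[:2]/2;ay=(P[0]+P[3]-P[1]-P[2])[:2]/2
print(P.round(4),P.mean(0),np.degrees(np.arctan2(ax[1],ax[0])),np.degrees(np.arctan2(-ay[0],ay[1])),np.linalg.norm(ax),np.linalg.norm(ay))
m=f(398,296);x=ax/np.linalg.norm(ax);print(m,(P.mean(0)-m)[:2]@x,(P.mean(0)-m)[:2]@[-x[1],x[0]])
E
```

```text
[[ 0.4474 -0.2088  0.06  ]
 [ 0.631  -0.1397  0.06  ]
 [ 0.6788 -0.2682  0.06  ]
 [ 0.4947 -0.3374  0.06  ]] [ 0.5629716  -0.23850664  0.06      ] 110.31881373585942 110.60324144067958 0.1370436545824867 0.1964508280104388
[ 0.57457361 -0.26813532  0.06      ] 0.0318137559613902 0.0005917080837495133
```

```bash
cat >> h.py <<'E'
C=np.array([.563,-.2385,0]);t=np.radians(110.5)
X=np.array([np.cos(t),np.sin(t),0]);Y=np.array([-X[1],X[0],0]);UP=np.array([0,0,1.])
RD=np.column_stack([X,-Y,-UP])
E
python3 - <<'E'
from h import *
p=C-.036*X
arm.move_to(p+.1*UP,RD); arm.move_l(p+.066*UP,feed=.06)
f0=arm.current_force(); z=.064
while z>.046:
    arm.move_l(p+z*UP,feed=.03); arm.sleep(.03)
    f=arm.current_force()-f0; print(round(z,4),arm.current_ee_pos()[2].round(4),f.round(1))
    if f[2]>13: break
    z-=.001
arm.move_l(p+.16*UP,feed=.1); arm.sleep(.3)
arm.move_l(p-.12*X+.24*UP,feed=.2)
save('wrist','w2.png');a=save('scene','s2.png');b=a[250:370,130:290]
cv2.imwrite('pics/s2b.png',cv2.resize(b[:,:,::-1],(800,600),interpolation=cv2.INTER_CUBIC))
print(arm.current_t())
E
```

```text
0.064 0.0641 [0.2 0.1 0. ]
0.063 0.063 [ 0.2  0.5 -0.4]
0.062 0.062 [ 0.2  0.5 -0.4]
0.061 0.0609 [-0.2  0.8 -0.4]
0.06 0.0601 [0.4 0.  1.7]
0.059 0.0592 [-0.3  0.3  3.1]
0.058 0.0581 [0.9 0.1 3.9]
0.057 0.0571 [-0.2 -0.2  3.6]
0.056 0.0561 [0.4 0.2 4.5]
0.055 0.0551 [-0.4 -1.   4.4]
0.054 0.054 [ 0.6 -0.1  3.4]
0.053 0.0531 [-0.   0.7  4.8]
0.052 0.0528 [-1.9  1.6 16.3]
12.6167
```

View pics/s2b.png

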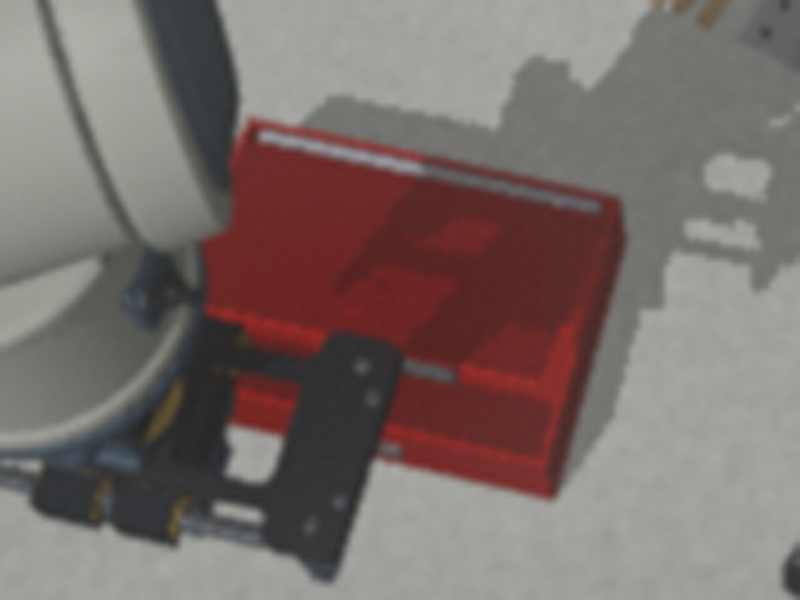

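The lid rests ajar. Its front edge is raised above the rim along about (240,320)-(540,380) in the crop, so I'll sweep it back with a tool tilted 45°.

```bash
python3 - <<'E'
from h import *
s=np.sqrt(.5); d=s*X-s*UP; R=np.column_stack([np.cross(-Y,d),-Y,d])
arm.move_to(C-.15*X+.2*UP,R)
arm.move_l(C-.115*X+.085*UP,feed=.12)
f0=arm.current_force()
arm.move_l(C-.07*X+.082*UP,feed=.08)
print(arm.current_t(),(arm.current_force()-f0).round(1))
for th in np.arange(.5,1.81,.13):
    r=.098; q=np.array([.058-r*np.cos(th)-.011-.003*np.sin(th), .0575+r*np.sin(th)-.011-.003*np.cos(th)])
    arm.move_l(C+q[0]*X+q[1]*UP,feed=.06)
    f=arm.current_force()-f0; print(round(th,2),f.round(1))
    if np.linalg.norm(f)>15: break
arm.sleep(.3)
e=arm.current_ee_pos(); arm.move_l(e-.05*X+.04*UP,feed=.12)
arm.move_l(e-.17*X+.13*UP,feed=.2)
a=save('scene','s3.png');save('top','t3.png')
cv2.imwrite('pics/s3b.png',cv2.resize(a[220:400,110:350][:,:,::-1],(800,600),interpolation=cv2.INTER_CUBIC))
print(arm.current_t())
E
```

```text
15.3667 [-0.2 -0.6 -0.3]
0.5 [-0.3  0.6 -0.6]
0.63 [ 0.5  0.1 -1. ]
0.76 [-0.3  0.3 -0.5]
0.89 [-0.   0.1 -0.5]
1.02 [-0.1  0.5 -1. ]
1.15 [ 0.8 -0.3  0.1]
1.28 [0.1 0.7 0.1]
1.41 [-0.8 -0.1  0.4]
1.54 [ 0.5 -0.2  0.2]
1.67 [ 0.1 -0.7 -0.2]
1.8 [ 0.  -0.4  0.2]
21.6
```

View pics/s3b.png

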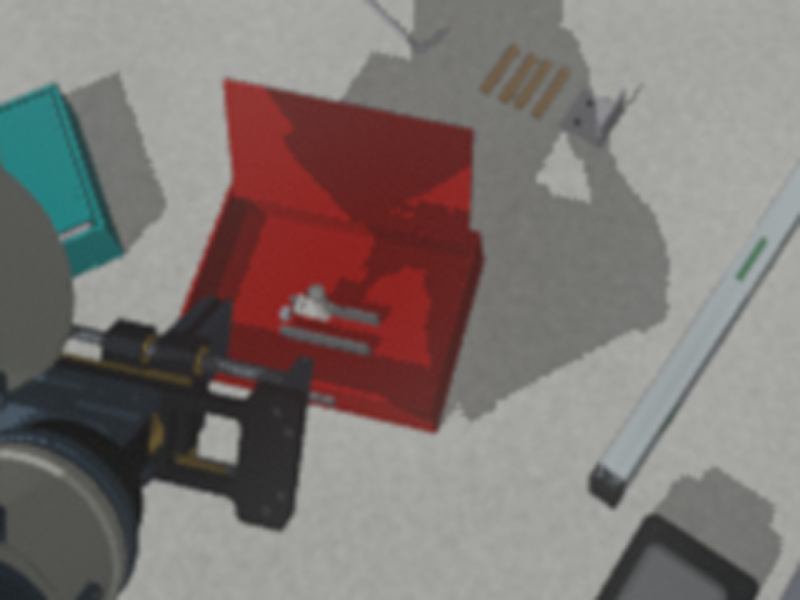

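View pics/t3.png

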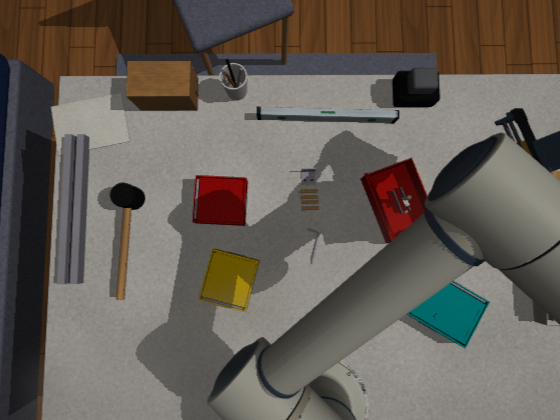

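The lid stands open. In the crop its top edge runs (225,80)-(473,130). I'll check its angle by projection before handing in.

```bash
python3 - <<'E'
from h import *
for n in ('scene','top'):
    c=arm.get_calibration(n);T=np.linalg.inv(c['cam_to_world']);K=np.array(c['intrinsics'])
    for th in (1.55,1.65,1.75,1.85,1.92):
        o=[]
        for y in (.094,-.094):
            p=C+X*(.058-.12*np.cos(th))+Y*y+UP*(.0575+.12*np.sin(th))
            q=K@(T[:3,:3]@p+T[:3,3]);q=q[:2]/q[2]
            if n=='scene': q=(q-[110,220])*10/3
            o+=list(q.round(0))
        print(n,th,o)
print(arm.current_force(),arm.current_ee_pos())
E
```

```text
scene 1.55 [np.float64(198.0), np.float64(124.0), np.float64(457.0), np.float64(177.0)]
scene 1.65 [np.float64(204.0), np.float64(109.0), np.float64(461.0), np.float64(162.0)]
scene 1.75 [np.float64(210.0), np.float64(96.0), np.float64(466.0), np.float64(147.0)]
scene 1.85 [np.float64(217.0), np.float64(83.0), np.float64(470.0), np.float64(134.0)]
scene 1.92 [np.float64(221.0), np.float64(75.0), np.float64(473.0), np.float64(126.0)]
top 1.55 [np.float64(411.0), np.float64(239.0), np.float64(381.0), np.float64(167.0)]
top 1.65 [np.float64(406.0), np.float64(240.0), np.float64(377.0), np.float64(168.0)]
top 1.75 [np.float64(402.0), np.float64(242.0), np.float64(372.0), np.float64(170.0)]
top 1.85 [np.float64(397.0), np.float64(244.0), np.float64(367.0), np.float64(172.0)]
top 1.92 [np.float64(393.0), np.float64(245.0), np.float64(364.0), np.float64(173.0)]
[0.76596434 0.5782359  0.02353516] [ 0.59914996 -0.33483977  0.27213622]
```

The projection puts the lid at about 1.88 rad, and the arm is clear.

```bash
python3 -c "
from rig import arm
print(arm.sign_off(),arm.current_t())"
```

```text
the job is handed in; nothing more can be done
the job is handed in; nothing more can be done
```

I pressed the long red tray's lid until its catch let go, then pushed it back to about 1.88 rad (measured from the camera images); the short tray looks shut and nothing else looks moved, and I handed the job in with the arm clear at about 22 s, with no verdict shown.

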